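# Tamp the bead bath level

## Robot

A 6-joint arm with a two-finger parallel gripper is mounted at the origin on the work surface. World frame = base frame: x ahead of the robot, y to its left, z up, the work surface at z = 0. Lengths are in m, angles in rad, forces in N, time in s.
With the tool pointing down it reaches from about 0.35 to 0.925 m from the base axis. Payload 6.4 kg.
Tool frame: the origin (TCP) lies on the mounting face of the last link; the fingertips stand 199 mm ahead of it and the grasp point (between the pads) lies 180 mm ahead of it (ctrl.grasp_offset is the z of the grasp point in the tool frame, in m); z points along the fingers, y is the line along which they close (so a half turn about z gives the same grasp; the last joint's range is limited). The gripper opens to 94 mm and grips with 3 to 60 N. Pads are 16 mm wide; open, the fingers measure 119 mm over their backs; the gripper's body (75 mm by 177 mm) begins 78 mm behind the grasp point.
Start: joints at [-0.174, 0.245, 1.558, -0, 1.339, -0.174], TCP at [0.65, 0, 0.405] pointing down, gripper open.
Joint ranges: [-3.13, 3.13], [-1.02, 2.26], [0.13, 2.54], [-0.95, 4.09], [0.21, 2.88], [-2.74, 2.74]. Speed limits (rad/s): [2.57, 2.57, 3.14, 3.14, 3.14, 3.14].

## Interface

Orientations are given as [roll, pitch, yaw] about the fixed x, y, z axes, in that order (R = Rz(yaw) Ry(pitch) Rx(roll)).
In Python, from rig import ctrl gives the robot as it stands.
- The arm moves only by the tool arm_command, never from a script. Its argument "moves" is one flat list of numbers, 7 for each row, row after row: the shift along the tool's x, y, z in cm, then the turn, a rotation vector about the tool's x, y, z in degrees, then the opening, from 0 (shut) to 1 (fully open). A call has 1 to 5 rows; each row shifts and turns the commanded pose from where the row before left it, along the tool's axes as they then stand; what a row does not reach is not made up. A row lasts 1/10 s, in which the tool goes at most 50 mm and 8.59 degrees, less where a joint would pass 70% of its speed; a pose out of reach is approached as far as the arm can. A call with a gripper value outside its range is refused whole. The fingers move at their own pace and stop on an object; "squeeze" is the grip in N (left out, the last holds). Time passes only in rows, so rows that do not move let the fingers close. It gives the time, the measured TCP pose, the force, the opening and the grip force at its end, in the units of the state.
- ctrl.get_obs(): the state, without advancing time (a new reading comes with each control period).
- ctrl.get_image(name): name is "scene" or "side" or "wrist"; returns (picture, depth): 420x560x3 uint8, red, green, blue; 420x560 float32, m along the optical axis (not along the pixel's ray), 0 where there is no reading.
- ctrl.camera_params(name): a dict with "fx", "fy", "cx", "cy" (pixels), "k1" (the pictures are not rectified: a ray, as slopes to the right and down, at radius r is drawn at 1 + k1 r^2 times it, then the intrinsics apply), "cam_to_world" (4x4, takes a point from camera to world coordinates); the wrist camera has in their place "tool_from_camera" (4x4, takes a point from camera to tool coordinates, whose origin is the TCP and whose axes are the flange's). Camera axes: x right, y up, looking along -z (the intrinsics and any distortion apply to the point x, -y, -z); pixel columns grow to the right and rows downward; lengths in m; the calibration is good to about 2 mm. A picture is of the moment at which its call begins: read the wrist's pose just before it. camera_params takes no time and is no camera call.
- ctrl.job_done(): hands the job in; it is judged then, once.
Trained networks look in the newest picture that a camera, given by its name, has taken for a name from the list of things; names that differ only in an ending like _2 or _b are one class to them, and where a whole thing is asked for, a point or a joint stands for the part that bears it (a point fixed in the world has none). Each returns a list of dicts, best first, with "confidence" (0 to 1); they miss things now and then, are a little off and sometimes report something else, mostly with a low value. They report only what shows in the picture. A call takes as long as a camera call. They do not tell look-alikes from the thing itself.
- ctrl.spot_in(camera, target): "pixel" ([column, row] in pixels, amid what is visible of it).
- ctrl.landmark_of(camera, target): "pixel" ([column, row] in pixels: a listed point, or the origin of a listed thing).
The state is a dict: "t": time; "joint_pos": joint angles; "joint_vel": joint speeds; "joint_torque": joint torques, N m; "tcp_pos": TCP position; "tool_rot": TCP orientation; "wrist_force": force on the tool from outside, world axes, zero at the start; "ft_torque": the same for the moment, N m; "width": finger opening in m; "gripper_force": force on a finger pad.
Only numpy, scipy, OpenCV 4.12 (cv2) and the standard library are available. Lean on these libraries where they do the work, as an engineer would, in place of code of your own. Each camera call takes 0.05 s, during which the arm holds its last target. There are 200 camera calls.

## Task

The metal nuggets in the bead bath's pan stand up unevenly, so no tube rack will sit flat on them. Take the flat tamper from its tray and press every nugget firmly but gently down until the bed is solid and level all over, never leaning on it or the bath with more than 25 N (about 2.5 kg) and touching the bath and nuggets with nothing but the tamper. Then stand the tamper upright on its plate back on the tray, let go, and leave everything else where it is.

Things in the scene. Friction and masses are not known exactly. Their poses are not given: they have to be found in the camera images.
- tamper: flat hand tamper, 0.25 to 0.45 kg: steel plate 76 (its x) x 50 (its y) x 8 mm with an upright square grey handle 24 x 24 mm in its middle, sides parallel to the plate's; the handle's flat faces run from 20 to 115 mm above the plate's underside. Origin: centre of the plate's underside, z up along the handle. Starts standing upright on the tray
- tray: fixed shallow steel tray 210 (its x) x 130 (its y) mm, rim 14 mm high, walls and floor 3 mm. Origin: centre of its underside, z up
- bath: fixed white bead bath 210 (its x) x 160 (its y) x 90 mm, its open pan in the middle of the top. Origin: centre of its underside. In the pan 12 aluminium nuggets, 3 along x by 4 along y, 29 mm apart, 27 mm across, tops flat. They only move up and down, stay where left, and each sinks under 1 to 2 N (damped: 0.2 N more at 10 mm/s) until it meets the settled bed, which is solid (gives 0.07 mm per N)
- pan_rim (a point): centre of the pan's mouth at rim height, 90 mm above the bench, axes as the bath's. Inside, 92 mm along x and 122 mm along y, straight walls. Settled, all nugget tops lie level 4 to 18 mm below the rim: how deep differs each time and is not measured. The tamper's plate, x along the pan's x, covers half the nuggets (3 x 2) when centred 27 mm to either side along y
- nugget_a1 (a joint): nugget at x = -29 mm, y = -43.5 mm from the pan's centre: how far (m) its top stands above the settled level, 0 = fully down, at most 0.02
- nugget_a2 (a joint): nugget at x = -29 mm, y = -14.5 mm from the pan's centre: how far (m) its top stands above the settled level, 0 = fully down, at most 0.02
- nugget_a3 (a joint): nugget at x = -29 mm, y = 14.5 mm from the pan's centre: how far (m) its top stands above the settled level, 0 = fully down, at most 0.02
- nugget_a4 (a joint): nugget at x = -29 mm, y = 43.5 mm from the pan's centre: how far (m) its top stands above the settled level, 0 = fully down, at most 0.02
- nugget_b1 (a joint): nugget at x = 0 mm, y = -43.5 mm from the pan's centre: how far (m) its top stands above the settled level, 0 = fully down, at most 0.02
- nugget_b2 (a joint): nugget at x = 0 mm, y = -14.5 mm from the pan's centre: how far (m) its top stands above the settled level, 0 = fully down, at most 0.02
- nugget_b3 (a joint): nugget at x = 0 mm, y = 14.5 mm from the pan's centre: how far (m) its top stands above the settled level, 0 = fully down, at most 0.02
- nugget_b4 (a joint): nugget at x = 0 mm, y = 43.5 mm from the pan's centre: how far (m) its top stands above the settled level, 0 = fully down, at most 0.02
- nugget_c1 (a joint): nugget at x = 29 mm, y = -43.5 mm from the pan's centre: how far (m) its top stands above the settled level, 0 = fully down, at most 0.02
- nugget_c2 (a joint): nugget at x = 29 mm, y = -14.5 mm from the pan's centre: how far (m) its top stands above the settled level, 0 = fully down, at most 0.02
- nugget_c3 (a joint): nugget at x = 29 mm, y = 14.5 mm from the pan's centre: how far (m) its top stands above the settled level, 0 = fully down, at most 0.02
- nugget_c4 (a joint): nugget at x = 29 mm, y = 43.5 mm from the pan's centre: how far (m) its top stands above the settled level, 0 = fully down, at most 0.02
- jar: white screw-capped jar, 36 mm across, 45 mm tall, standing on the tray beside the tamper, loose, to be left alone; origin under its centre
- vial: clear vial with blue cap, 18 mm across, 36 mm tall, standing on the bath's top beyond the pan, loose, to be left alone; origin under its centre
- wash_bottle_big: wash bottle with blue spout, 68 mm across, 185 mm tall, at the back, loose, to be left alone; origin under its centre
- wash_bottle_small: smaller wash bottle, 56 mm across, 160 mm tall, at the back, loose, to be left alone; origin under its centre
- tube_rack: white microtube rack 100 x 200 x 60 mm at the back, loose, to be left alone; origin under its centre
- scoop_tub: open orange tub 100 x 130 x 60 mm at the back, loose, to be left alone; origin under its centre
- pipette: pipette 260 mm long lying at the robot's right, loose, to be left alone; origin under its centre
- timer: bench timer 60 x 70 x 22 mm at the left, loose, to be left alone; origin under its centre
There are look-alikes about, which are no part of the job. What is shaped like the tamper but green or turquoise is not meant.

How it is judged:
On the way, in this order (a step that is already met when the one before it is completed fails the run):
1. the tamper bears on the nuggets in the pan (contact force between tamper and bath above 1 N and horizontal distance between tamper and pan_rim below 0.06 m), for 0.1 s.
2. all twelve nuggets are down, level with the settled bed to 2 mm (value of joint each of nugget_a1, nugget_a2, nugget_a3, nugget_a4, nugget_b1, nugget_b2, nugget_b3, nugget_b4, nugget_c1, nugget_c2, nugget_c3, nugget_c4 below 0.002 m), for 0.2 s.
At the end, for the whole second after the job is handed in: All twelve nuggets are within 2 mm of the settled level, and the tamper stands released and at rest, upright (within 0.1 rad) with its plate on the tray's floor, within the tray (all of step 2 and x of tamper in the frame of tray between -0.1 and 0.1 m and y of tamper in the frame of tray between -0.06 and 0.06 m and z of tamper in the frame of tray between 0 and 0.008 m and angle between tamper's own z axis and vertical below 0.1 rad and linear speed of tamper below 0.02 m/s and contact force between the fingers and tamper below 0.1 N); the robot touches nothing.
It fails at once if the tamper presses or knocks the bath or its nuggets with more than 25 N (contact force between tamper and bath above 25 N).
It fails at once if the nuggets or the bath are pushed with the fingers or arm instead of the tamper (contact force between any of the fingers, the arm and bath above 2 N).
It fails at once if something else on the bench is shifted by more than 30 mm or knocked over (distance of any of jar, vial, wash_bottle_big, wash_bottle_small, tube_rack, scoop_tub, pipette, timer from where it was at the start of the episode above 0.03 m or angle between any of jar, vial, wash_bottle_big, wash_bottle_small, tube_rack, scoop_tub, pipette, timer's own z axis and vertical above 0.5 rad).
It also fails if it takes over 64 s, if anything falls off the work surface, if the arm or the gripper's body presses on something with over 40 N, if the wrist force passes 120 N, or if a joint passes its speed limit or range.

## Working session

There is one attempt and no reset: what is moved stays moved. The work goes in short steps, Python scripts to look and compute and a tool call to move; the robot and the scene stay as the last step left them, time stands still between calls to the robot, and variables do not carry over. Pictures are saved under pics/ and viewed, at most 10 in all, crops included, and the job is handed in when it is done.

Besides the shell and the picture viewer there is one more tool, called after ">>>" as name(argument=value, ...), one argument or row to a line, values as JSON. arm_command: Moves the arm, as the interface text tells. Its arguments: {"type":"object","properties":{"moves":{"type":"array"},"squeeze":{"type":"number"}},"required":["moves"]}

```bash
mkdir -p pics; cat > h.py <<'E'
import numpy as np, cv2
from rig import ctrl
from scipy.spatial.transform import Rotation as R
def c2w(name,obs=None):
    p=ctrl.camera_params(name)
    if 'cam_to_world' in p: return p,np.array(p['cam_to_world'])
    obs=obs or ctrl.get_obs(); T=np.eye(4); T[:3,:3]=R.from_euler('xyz',obs['tool_rot']).as_matrix(); T[:3,3]=obs['tcp_pos']
    return p,T@np.array(p['tool_from_camera'])
def rays(p,uv):
    K=np.array([[p['fx'],0,p['cx']],[0,p['fy'],p['cy']],[0,0,1.]])
    s=cv2.undistortPoints(np.array(uv,float).reshape(-1,1,2),K,np.array([p['k1'],0,0,0,0.])).reshape(-1,2)
    return np.c_[s[:,0],-s[:,1],-np.ones(len(s))]
def cloud(name,depth,obs=None):
    p,T=c2w(name,obs); h,w=depth.shape
    v,u=np.mgrid[:h,:w]; r=rays(p,np.c_[u.ravel(),v.ravel()])*depth.reshape(-1,1)
    P=r@T[:3,:3].T+T[:3,3]; P[depth.ravel()==0]=np.nan
    return P.reshape(h,w,3)
def onplane(name,uv,z,obs=None):
    p,T=c2w(name,obs); d=rays(p,uv)@T[:3,:3].T
    return T[:3,3]+d*((z-T[2,3])/d[:,2])[:,None]
E
cat > a.py <<'E'
from h import *
o=ctrl.get_obs(); print(o)
for n in ['scene','side','wrist']:
    im,d=ctrl.get_image(n); cv2.imwrite(f'pics/{n}.png',im[:,:,::-1]); P=cloud(n,d,o); np.savez(f'{n}.npz',im=im,P=P,d=d)
    if n=='side': continue
    for t in ['tamper','tray','pan_rim','jar','vial']:
        for f in ['spot_in','landmark_of']:
            if f=='spot_in' and t=='pan_rim': continue
            for r in getattr(ctrl,f)(n,t)[:3]:
                u,v=np.round(r['pixel']).astype(int); print(n,f,t,(u,v),round(r['confidence'],2),P[min(max(v,0),419),min(max(u,0),559)].round(3))
E
python3 a.py
```

```text
{'t': 0.0, 'joint_pos': array([-1.74074549e-01,  2.45802834e-01,  1.55897826e+00, -1.66626141e-05,
        1.33870720e+00, -1.74102426e-01]), 'joint_vel': array([ 8.91266577e-06,  5.85871887e-04,  1.41728898e-03, -1.66993938e-03,
        1.60124605e-03, -4.42932102e-04]), 'joint_torque': array([ 8.38778797e-04, -4.15839279e+01, -3.14599335e+01,  6.84806099e-02,
        3.33599187e-02, -1.41738678e-04]), 'tcp_pos': array([6.49780652e-01, 5.96964012e-05, 4.03571419e-01]), 'tool_rot': array([-3.13972286e+00, -3.12407372e-04,  1.57082776e+00]), 'wrist_force': array([-0.65722771, -0.72543644,  0.40130207]), 'ft_torque': array([-0.01477659, -0.00297162,  0.05336603]), 'gripper_force': 0.0, 'width': 0.09413779743694975}
scene spot_in tamper (np.int64(226), np.int64(190)) 0.91 [ 0.465 -0.268  0.021]
scene spot_in tamper (np.int64(264), np.int64(199)) 0.77 [ 0.445 -0.121  0.044]
scene spot_in tamper (np.int64(263), np.int64(164)) 0.76 [ 0.323 -0.255  0.062]
scene landmark_of tamper (np.int64(263), np.int64(211)) 0.96 [ 0.452 -0.118  0.008]
scene landmark_of tamper (np.int64(228), np.int64(197
[... 1074 characters left out ...]
ark_of tamper (np.int64(105), np.int64(302)) 0.98 [ 0.447 -0.13   0.021]
wrist landmark_of tamper (np.int64(240), np.int64(402)) 0.74 [ 0.601 -0.278  0.014]
wrist landmark_of tamper (np.int64(137), np.int64(389)) 0.7 [ 0.465 -0.264  0.011]
wrist spot_in tray (np.int64(123), np.int64(263)) 0.68 [ 0.466 -0.089  0.001]
wrist spot_in tray (np.int64(130), np.int64(22)) 0.44 [0.527 0.156 0.075]
wrist spot_in jar (np.int64(193), np.int64(302)) 0.94 [ 0.559 -0.114  0.046]
wrist spot_in jar (np.int64(103), np.int64(296)) 0.57 [ 0.444 -0.124  0.018]
wrist landmark_of jar (np.int64(199), np.int64(291)) 0.81 [ 0.561 -0.113  0.023]
wrist spot_in vial (np.int64(129), np.int64(21)) 0.23 [0.526 0.157 0.075]
```

View pics/scene.png

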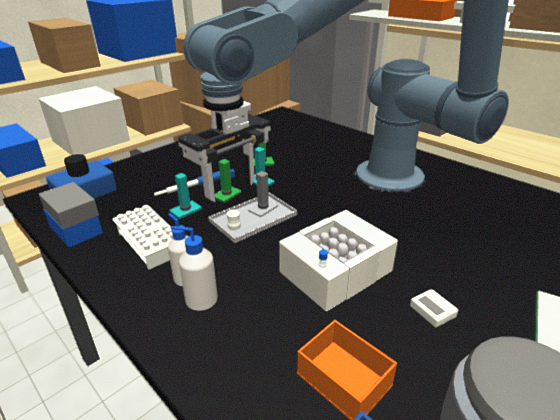

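View pics/wrist.png

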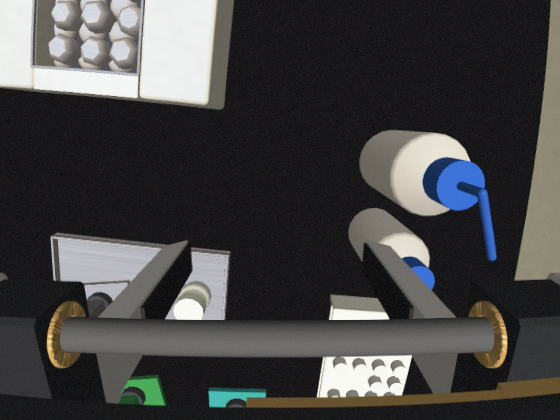

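The grey-handled tamper on the tray is at scene (263,190). Look-alikes are the green ones at (226,180) and (268,160), and the turquoise ones at (183,195) and (261,155). I choose the grey one on the tray, next to the jar at (234,217), and measure it with the bath and tray.

```bash
cat > b.py <<'E'
from h import *
def rect(Q,t):
    (c,s,a)=cv2.minAreaRect((Q[:,:2]*1000).astype(np.float32)); print(t,len(Q),np.round(c,1),np.round(s,1),round(a,2), 'zmed',np.median(Q[:,2]).round(4))
for n in ['scene','side','wrist']:
    P=np.load(n+'.npz')['P']; Q=P.reshape(-1,3); Q=Q[~np.isnan(Q[:,0])]
    g=lambda x0,x1,y0,y1,z0,z1:Q[(Q[:,0]>x0)&(Q[:,0]<x1)&(Q[:,1]>y0)&(Q[:,1]<y1)&(Q[:,2]>z0)&(Q[:,2]<z1)]
    for t,b in dict(bath=(.3,.7,.03,.35,.085,.096),handle=(.40,.49,-.17,-.08,.05,.112),htop=(.40,.49,-.17,-.08,.112,.125),trayrim=(.36,.62,-.21,-.03,.011,.017),jar=(.53,.6,-.15,-.07,.04,.055),vial=(.55,.65,.1,.3,.1,.135)).items():
        q=g(*b)
        if len(q)>8: rect(q,n+' '+t); print('   mean',q.mean(0).round(4))
im=cv2.imread('pics/scene.png'); c=cv2.resize(im[140:250,190:310],None,fx=5,fy=5,interpolation=2)
c2=cv2.imread('pics/side.png'); 
cv2.imwrite('pics/crop.png',c)
E
python3 b.py
```

```text
scene bath 2868 [499.7 179.6] [163.2 210.6] 83.4 zmed 0.088
   mean [0.509  0.1861 0.0881]
scene handle 217 [ 441.5 -128.9] [20.5 31.4] 52.54 zmed 0.0813
   mean [ 0.443  -0.1289  0.0811]
scene htop 42 [ 438.3 -133.7] [27.  23.6] 18.0 zmed 0.1145
   mean [ 0.4389 -0.1325  0.1146]
scene trayrim 162 [ 485.1 -123.2] [130.7 210.3] 84.02 zmed 0.0122
   mean [ 0.5069 -0.1191  0.0128]
scene jar 85 [ 554.2 -125.4] [35.6 30.9] 75.83 zmed 0.0453
   mean [ 0.5561 -0.1215  0.045 ]
scene vial 110 [590.  211.3] [17.6 16.3] 43.83 zmed 0.1202
   mean [0.5926 0.2135 0.1171]
side bath 2921 [499.5 178.7] [164.9 210.2] 83.25 zmed 0.0909
   mean [0.4945 0.1889 0.0907]
side handle 152 [ 440.5 -127.3] [19.3 29.3] 64.4 zmed 0.0826
   mean [ 0.4378 -0.1266  0.082 ]
side htop 48 [ 437.5 -134.9] [22.6 24.2] 7.13 zmed 0.1186
   mean [ 0.4373 -0.1325  0.1181]
side trayrim 386 [ 485.  -124.5] [136.2 210.5] 83.49 zmed 0.0134
   mean [ 0.4736 -0.1217  0.0135]
side jar 75 [ 554.3 -123.7] [27.7 35.2] 2.7 zmed 0.0481
   mean [ 0.554  -0.1207  0.0475]
side vial 91 [589.5 211. ] [16.6 18.7] 29.8 zmed 0.1219
   mean [0.5889 0.2138 0.1188]
wrist bath 13586 [506.1 137. ] [ 82.4 185.5] 83.31 zmed 0.0886
   mean [0.5213 0.1283 0.0885]
wrist handle 26 [ 446.4 -127.4] [2.4 7.4] 29.61 zmed 0.0532
   mean [ 0.4463 -0.1274  0.0532]
wrist trayrim 843 [ 485.8 -102.8] [ 83.2 210.9] 83.81 zmed 0.0125
   mean [ 0.4917 -0.0872  0.0128]
wrist jar 618 [ 553.1 -122.1] [32.5 26.9] 1.1 zmed 0.0463
   mean [ 0.5539 -0.1222  0.0459]
```

View pics/crop.png

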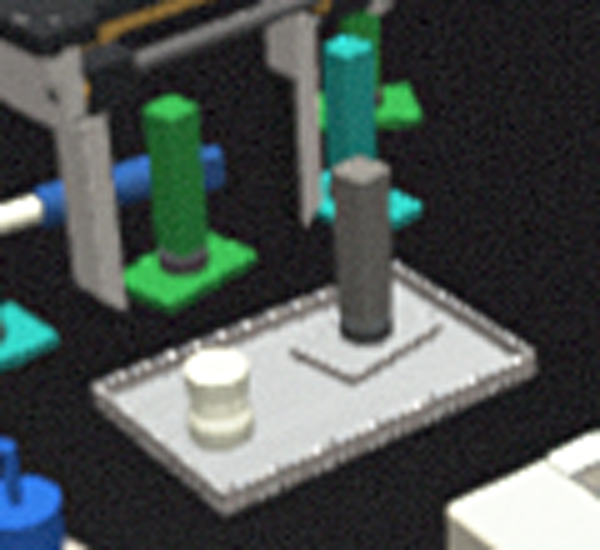

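View pics/side.png

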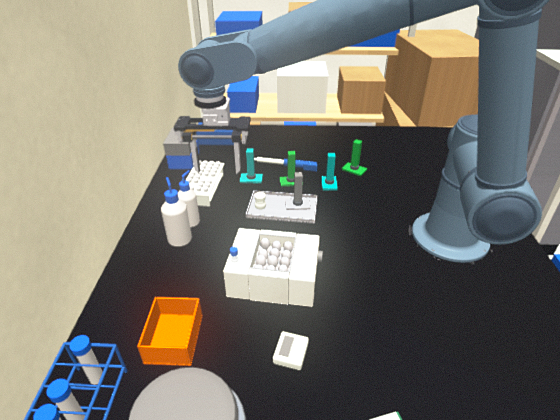

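The crop shows a grey handle with a grey plate on the tray, so the choice holds. The bath centre is about (0.4996, 0.179) with yaw about -6.6°, and both cameras agree. I'm moving to look at the tamper from the wrist.

>>> arm_command(
  moves=[-3.4,-3.5,0,0,0,0,1,-3.4,-3.5,0,0,0,0,1,-3.4,-3.5,0,0,0,0,1,-3.4,-3.5,0,0,0,0,1,-3.4,-3.5,0,0,0,0,1],
)

```text
t: 1.55
tcp_pos: [0.4735, -0.1709, 0.4048]
tool_rot: [3.141, 0.0, 1.571]
wrist_force: [1.0, -0.1, -0.2]
width: 0.094
gripper_force: 0.0
```

>>> arm_command(
  moves=[-3,-3.5,0,0,0,0,1,0,0,0,0,0,0,1,0,0,0,0,0,0,1],
)

```text
t: 1.85
tcp_pos: [0.4396, -0.2005, 0.405]
tool_rot: [3.141, 0.0, 1.569]
wrist_force: [-0.4, 0.6, -0.5]
width: 0.0939
gripper_force: 0.0
```

```bash
cat > c.py <<'E'
from h import *
import sys
k=sys.argv[1]
o=ctrl.get_obs(); print(o['tcp_pos'],o['tool_rot'],o['wrist_force'])
im,d=ctrl.get_image('wrist'); cv2.imwrite(f'pics/w{k}.png',im[:,:,::-1]); P=cloud('wrist',d,o); np.savez(f'w{k}.npz',im=im,P=P,d=d)
for t in ['tamper']:
  for f in ['spot_in','landmark_of']:
    for r in getattr(ctrl,f)('wrist',t)[:3]:
        u,v=np.clip(np.round(r['pixel']).astype(int),0,[559,419]); print(f,t,(u,v),round(r['confidence'],2),P[v,u].round(3))
Q=P.reshape(-1,3)
for z0,z1 in [(.108,.13),(.04,.1),(.0075,.0155)]:
    m=(abs(Q[:,0]-.441)<.05)&(abs(Q[:,1]+.13)<.045)&(Q[:,2]>z0)&(Q[:,2]<z1)
    q=Q[m]
    if len(q)>8: print(len(q),cv2.minAreaRect((q[:,:2]*1000).astype(np.float32)),q.mean(0).round(4))
E
python3 c.py 1
```

```text
[ 0.43957101 -0.20054945  0.40497043] [3.14070446e+00 2.28064781e-04 1.56863686e+00] [-0.35598584  0.60876691 -0.50054875]
spot_in tamper (np.int64(296), np.int64(260)) 0.83 [ 0.459 -0.266  0.05 ]
spot_in tamper (np.int64(273), np.int64(132)) 0.72 [ 0.437 -0.136  0.117]
spot_in tamper (np.int64(433), np.int64(269)) 0.71 [ 0.625 -0.296  0.007]
landmark_of tamper (np.int64(277), np.int64(131)) 0.86 [ 0.44  -0.136  0.118]
landmark_of tamper (np.int64(411), np.int64(267)) 0.8 [ 0.587 -0.282  0.033]
landmark_of tamper (np.int64(181), np.int64(248)) 0.72 [ 0.391 -0.191  0.218]
983 ((436.6535949707031, -137.94015502929688), (24.080381393432617, 23.49066162109375), 4.943649768829346) [ 0.4367 -0.1378  0.1171]
2479 ((436.5829772949219, -137.78778076171875), (76.47319030761719, 49.700218200683594), 4.907541751861572) [ 0.4373 -0.1363  0.0104]
```

View pics/w1.png

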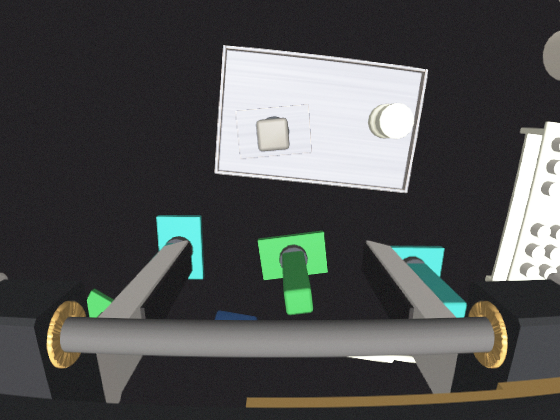

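The picture shows the tamper's handle top at (273,133) on its plate, at yaw +4.9° and about (0.437, -0.136). Green (293,260) and turquoise (180,245) lie outside the tray. Reaching now.

>>> arm_command(
  moves=[3.2,-0.1,0,0,0,0,1,3.2,-0.15,0,0,0,0,1,0,0,0,0,0,-4.9,1,0,0,4.5,0,0,0,1,0,0,4.5,0,0,0,1],
)

```text
t: 2.5
tcp_pos: [0.4388, -0.1349, 0.3151]
tool_rot: [3.138, 0.003, 1.66]
wrist_force: [0.0, -0.2, -1.1]
width: 0.0942
gripper_force: 0.0
```

>>> arm_command(
  moves=[0,0,4.4,0,0,0,1,0,0,0,0,0,0,1,0,0,0,0,0,0,1],
)

```text
t: 2.8
tcp_pos: [0.4382, -0.1355, 0.271]
tool_rot: [-3.141, -0.001, 1.658]
wrist_force: [-0.6, 0.5, 0.9]
width: 0.0939
gripper_force: 0.0
```

>>> arm_command(
  moves=[0,0,0,0,0,0,0,0,0,0,0,0,0,0,0,0,0,0,0,0,0,0,0,0,0,0,0,0,0,0,0,0,0,0,0],
  squeeze=50,
)

```text
t: 3.3
tcp_pos: [0.4376, -0.1361, 0.2712]
tool_rot: [3.141, 0.001, 1.656]
wrist_force: [-1.3, 0.0, 1.2]
width: 0.0574
gripper_force: 0.0
```

>>> arm_command(
  moves=[0,0,0,0,0,0,0,0,0,0,0,0,0,0,0,0,0,0,0,0,0],
)

```text
t: 3.6
tcp_pos: [0.4375, -0.136, 0.2706]
tool_rot: [-3.141, -0.0, 1.656]
wrist_force: [0.6, -0.0, 0.2]
width: 0.0334
gripper_force: 0.0
```

>>> arm_command(
  moves=[0,0,0,0,0,0,0,0,0,0,0,0,0,0,0,0,0,0,0,0,0,0,0,0,0,0,0,0],
)

```text
t: 4.0
tcp_pos: [0.4374, -0.1359, 0.2704]
tool_rot: [-3.141, -0.0, 1.656]
wrist_force: [-1.1, -0.7, -1.2]
width: 0.0234
gripper_force: 50.0
```

>>> arm_command(
  moves=[0,0,-0.5,0,0,0,0,0,0,-1.5,0,0,0,0,0,0,-4,0,0,0,0,0,0,-4,0,0,0,0,0,0,-3,0,0,0,0],
)

```text
t: 4.5
tcp_pos: [0.4375, -0.1359, 0.4033]
tool_rot: [3.139, 0.001, 1.656]
wrist_force: [-0.7, -0.2, -3.3]
width: 0.0237
gripper_force: 50.0
```

```bash
cat > e.py <<'E'
from h import *
import sys
k=sys.argv[1]
for n in ['scene','side']:
    o=ctrl.get_obs()
    im,d=ctrl.get_image(n); cv2.imwrite(f'pics/{n}{k}.png',im[:,:,::-1]); P=cloud(n,d,o); np.savez(f'{n}{k}.npz',P=P)
print(o['tcp_pos'],o['tool_rot'],o['wrist_force'],o['width'],o['gripper_force'])
E
python3 e.py 1
```

```text
[ 0.43854586 -0.1364524   0.40832541] [3.13268438 0.00623539 1.65651732] [3.44830392 0.0301031  1.68832832] 0.02327874675147625 49.98967230319977
```

>>> arm_command(
  moves=[0,0,0,0,0,5.8,0,0,0,0,0,0,5.7,0,4.2,0.36,0,0,0,0,0,4.2,0.36,0,0,0,0,0,4.2,0.36,0,0,0,0,0],
)

```text
t: 5.1
tcp_pos: [0.4623, -0.0108, 0.3984]
tool_rot: [-3.139, -0.001, 1.454]
wrist_force: [0.2, -0.2, -2.4]
width: 0.024
gripper_force: 50.0
```

>>> arm_command(
  moves=[4.2,0.36,0,0,0,0,0,4.2,0.36,0,0,0,0,0,4.2,0.36,0,0,0,0,0,4.1,0.38,0,0,0,0,0,0,0,0,0,0,0,0],
)

```text
t: 5.6
tcp_pos: [0.496, 0.1557, 0.3982]
tool_rot: [-3.138, -0.001, 1.461]
wrist_force: [-0.5, -0.8, -2.4]
width: 0.0237
gripper_force: 50.0
```

>>> arm_command(
  moves=[0,0,0,0,0,0,0,0,0,0,0,0,0,0,0,0,0,0,0,0,0],
)

```text
t: 5.9
tcp_pos: [0.4963, 0.1511, 0.4]
tool_rot: [-3.141, 0.0, 1.454]
wrist_force: [-0.0, 0.2, -2.4]
width: 0.0237
gripper_force: 50.0
```

```bash
python3 e.py 2; cat >> e.py <<'E'
    P=cloud
E
sed -i '$d' e.py; python3 - <<'E'
from h import *
for n in ['scene2','side2']:
    Q=np.load(n+'.npz')['P'].reshape(-1,3)
    for z in [(.118,.126),(.126,.16),(.16,.185)]:
        q=Q[(Q[:,2]>z[0])&(Q[:,2]<z[1])&(np.hypot(Q[:,0]-.497,Q[:,1]-.152)<.055)]
        if len(q)>8: print(n,z,len(q),cv2.minAreaRect((q[:,:2]*1000).astype(np.float32)),q.mean(0).round(4),q[:,2].min())
a=cv2.imread('pics/scene2.png')[90:310,230:450];b=cv2.imread('pics/side2.png')[130:350,170:390]
cv2.imwrite('pics/m2.png',cv2.resize(np.hstack([a,b]),None,fx=1.8,fy=1.8,interpolation=2))
E
```

```text
[0.49635869 0.15110262 0.40025617] [-3.14108663e+00  2.00374482e-04  1.45376741e+00] [-0.04349704  0.06146    -2.40666343] 0.023585018951122902 49.998255372047424
scene2 (0.126, 0.16) 511 ((496.948486328125, 152.08970642089844), (50.88785171508789, 79.80030059814453), 82.43276977539062) [0.5059 0.1581 0.1404] 0.13018705903358319
scene2 (0.16, 0.185) 149 ((502.6754455566406, 155.53318786621094), (18.9240779876709, 31.17304039001465), 32.80005645751953) [0.5031 0.1568 0.1723] 0.16010408414859345
side2 (0.126, 0.16) 459 ((496.192138671875, 150.7284393310547), (53.506553649902344, 75.58727264404297), 82.16328430175781) [0.4958 0.1586 0.1432] 0.13182476420395306
side2 (0.16, 0.185) 101 ((492.9560241699219, 158.69876098632812), (29.427879333496094, 17.44489097595215), 27.326271057128906) [0.4962 0.1604 0.1731] 0.1601565762392777
```

View pics/m2.png

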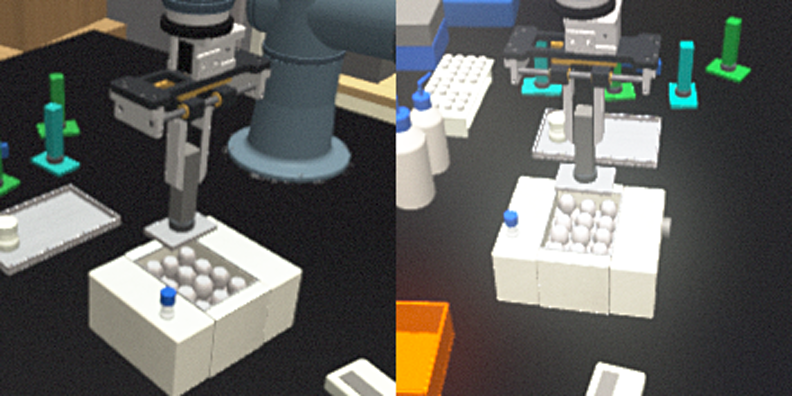

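The plate hangs level over the near half of the pan, at (180,230) in the left view. Next I estimate the nugget tops from the depth data.

```bash
python3 - <<'E'
from h import *
c=np.array([.4996,.1791]);a=np.radians(-6.6);X=np.array([np.cos(a),np.sin(a)]);Y=np.array([-X[1],X[0]])
for n in ['scene','side','wrist']:
    P=np.load(n+'.npz')['P'].reshape(-1,3); 
    bt=P[(P[:,2]>.085)&(P[:,2]<.096)&(abs(P[:,1]-.18)<.1)&(abs(P[:,0]-.5)<.1)]
    off=.09-np.median(bt[:,2])
    print(n,off.round(4))
    for j in [-43.5,-14.5,14.5,43.5]:
        r=[]
        for i in [-29,0,29]:
            p=c+X*i/1e3+Y*j/1e3; m=np.hypot(P[:,0]-p[0],P[:,1]-p[1])<.006
            r.append((np.round(np.nanpercentile(P[m,2],[50,90])*1000+off*1000,1),m.sum()) if m.sum()>2 else None)
        print(j,r)
E
```

```text
scene 0.0019
-43.5 [(array([83.5, 84.2]), np.int64(11)), (array([81.4, 82.6]), np.int64(16)), (array([87.4, 89.6]), np.int64(13))]
-14.5 [(array([80. , 81.1]), np.int64(16)), (array([82.6, 83.8]), np.int64(15)), (array([76.2, 76.9]), np.int64(8))]
14.5 [(array([84.8, 86.1]), np.int64(13)), (array([85.1, 86.1]), np.int64(14)), (array([82.9, 84.1]), np.int64(14))]
43.5 [(array([86.7, 87.8]), np.int64(14)), (array([81.3, 82.2]), np.int64(13)), (array([78. , 79.9]), np.int64(14))]
side -0.0009
-43.5 [(array([83.9, 85.1]), np.int64(12)), (array([82.6, 83.4]), np.int64(15)), (array([87.2, 89. ]), np.int64(16))]
-14.5 [(array([80.2, 80.7]), np.int64(13)), (array([82.6, 84.3]), np.int64(15)), (array([75.6, 77.7]), np.int64(14))]
14.5 [(array([84.7, 86.2]), np.int64(14)), (array([85.5, 87.8]), np.int64(13)), (array([83.1, 83.7]), np.int64(14))]
43.5 [(array([86.6, 87.7]), np.int64(12)), (array([82.4, 82.8]), np.int64(14)), (array([78.4, 79.1]), np.int64(10))]
wrist 0.0014
-43.5 [(array([83.7, 84.7]), np.int64(155)), (array([81.7, 82.7]), np.int64(166)), (array([87.6, 88.6]), np.int64(168))]
-14.5 [(array([80.6, 81.7]), np.int64(150)), (array([82.6, 83.8]), np.int64(173)), (array([75.6, 76.6]), np.int64(156))]
14.5 [None, None, None]
43.5 [None, None, None]
```

>>> arm_command(
  moves=[0.1,0,1.2,0,0,0,0,0,0,1.2,0,0,0,0,0,0,0.8,0,0,0,0,0,0,0.4,0,0,0,0,0,0,0.2,0,0,0,0],
  squeeze=60,
)

```text
t: 6.5
tcp_pos: [0.4964, 0.1531, 0.3617]
tool_rot: [-3.14, 0.0, 1.456]
wrist_force: [1.0, -0.9, -2.0]
width: 0.0233
gripper_force: 60.0
```

>>> arm_command(
  moves=[0,0,0.1,0,0,0,0,0,0,0.1,0,0,0,0,0,0,0.1,0,0,0,0,0,0,0.1,0,0,0,0,0,0,0.1,0,0,0,0],
)

```text
t: 7.0
tcp_pos: [0.4966, 0.1532, 0.3578]
tool_rot: [3.141, -0.0, 1.456]
wrist_force: [-0.2, -0.4, -2.9]
width: 0.0236
gripper_force: 60.0
```

>>> arm_command(
  moves=[0,0,0.1,0,0,0,0,0,0,0.1,0,0,0,0,0,0,0.1,0,0,0,0,0,0,0.1,0,0,0,0,0,0,0.1,0,0,0,0],
)

```text
t: 7.5
tcp_pos: [0.4966, 0.1532, 0.3527]
tool_rot: [3.142, 0.0, 1.456]
wrist_force: [-0.6, 0.3, -0.8]
width: 0.0237
gripper_force: 60.0
```

>>> arm_command(
  moves=[0,0,0.1,0,0,0,0,0,0,0.1,0,0,0,0,0,0,0.1,0,0,0,0,0,0,0.1,0,0,0,0,0,0,0.1,0,0,0,0],
)

```text
t: 8.0
tcp_pos: [0.4966, 0.1532, 0.348]
tool_rot: [3.142, 0.0, 1.456]
wrist_force: [-3.3, 0.2, 2.9]
width: 0.0239
gripper_force: 60.0
```

>>> arm_command(
  moves=[0,0,0.05,0,0,0,0,0,0,0.05,0,0,0,0,0,0,0.05,0,0,0,0,0,0,0.05,0,0,0,0,0,0,0.05,0,0,0,0],
)

```text
t: 8.5
tcp_pos: [0.4966, 0.1532, 0.3453]
tool_rot: [3.141, -0.0, 1.456]
wrist_force: [-3.2, 0.4, 3.1]
width: 0.0238
gripper_force: 60.0
```

>>> arm_command(
  moves=[0,0,0.05,0,0,0,0,0,0,0.05,0,0,0,0,0,0,0.05,0,0,0,0],
)

```text
t: 8.8
tcp_pos: [0.4966, 0.1531, 0.3437]
tool_rot: [3.141, -0.0, 1.456]
wrist_force: [-1.0, 0.2, 3.4]
width: 0.024
gripper_force: 60.0
```

>>> arm_command(
  moves=[0,0,0.03,0,0,0,0,0,0,0.03,0,0,0,0],
)

```text
t: 9.0
tcp_pos: [0.4966, 0.1531, 0.343]
tool_rot: [3.141, -0.0, 1.456]
wrist_force: [-2.1, -0.7, 4.1]
width: 0.0235
gripper_force: 60.0
```

>>> arm_command(
  moves=[0,0,0.03,0,0,0,0,0,0,0.03,0,0,0,0],
)

```text
t: 9.2
tcp_pos: [0.4966, 0.1531, 0.3425]
tool_rot: [3.141, -0.0, 1.456]
wrist_force: [-1.3, 0.2, 2.6]
width: 0.0234
gripper_force: 60.0
```

>>> arm_command(
  moves=[0,0,0.03,0,0,0,0,0,0,0.03,0,0,0,0],
)

```text
t: 9.4
tcp_pos: [0.4966, 0.1531, 0.342]
tool_rot: [3.141, -0.0, 1.456]
wrist_force: [-1.1, 0.2, 4.1]
width: 0.0236
gripper_force: 60.0
```

>>> arm_command(
  moves=[0,0,0.03,0,0,0,0,0,0,0.03,0,0,0,0],
)

```text
t: 9.6
tcp_pos: [0.4966, 0.1531, 0.3413]
tool_rot: [3.141, -0.0, 1.456]
wrist_force: [-1.6, -0.2, 4.6]
width: 0.0237
gripper_force: 60.0
```

>>> arm_command(
  moves=[0,0,0.03,0,0,0,0,0,0,0.03,0,0,0,0],
)

```text
t: 9.8
tcp_pos: [0.4966, 0.1531, 0.3407]
tool_rot: [3.141, -0.0, 1.456]
wrist_force: [-1.6, 0.1, 4.4]
width: 0.0237
gripper_force: 60.0
```

>>> arm_command(
  moves=[0,0,0.03,0,0,0,0,0,0,0.03,0,0,0,0],
)

```text
t: 10.0
tcp_pos: [0.4966, 0.1531, 0.3404]
tool_rot: [3.142, 0.0, 1.456]
wrist_force: [-2.8, -0.5, 7.0]
width: 0.0238
gripper_force: 60.0
```

>>> arm_command(
  moves=[0,0,0.02,0,0,0,0,0,0,0,0,0,0,0],
)

```text
t: 10.2
tcp_pos: [0.4966, 0.1531, 0.3404]
tool_rot: [3.142, 0.0, 1.456]
wrist_force: [-2.9, 0.4, 7.1]
width: 0.0237
gripper_force: 60.0
```

>>> arm_command(
  moves=[0,0,0.03,0,0,0,0,0,0,0,0,0,0,0],
)

```text
t: 10.4
tcp_pos: [0.4966, 0.1531, 0.3403]
tool_rot: [-3.142, 0.0, 1.456]
wrist_force: [-4.0, -1.0, 8.4]
width: 0.0236
gripper_force: 60.0
```

>>> arm_command(
  moves=[0,0,0.05,0,0,0,0,0,0,0.05,0,0,0,0,0,0,0,0,0,0,0],
)

```text
t: 10.7
tcp_pos: [0.4967, 0.1532, 0.34]
tool_rot: [-3.141, 0.0, 1.456]
wrist_force: [-6.0, -0.3, 11.4]
width: 0.0241
gripper_force: 60.0
```

>>> arm_command(
  moves=[0,0,0.05,0,0,0,0,0,0,0,0,0,0,0,0,0,0,0,0,0,0],
)

```text
t: 11.0
tcp_pos: [0.4968, 0.1532, 0.3399]
tool_rot: [-3.141, 0.0, 1.456]
wrist_force: [-6.6, -0.9, 13.0]
width: 0.0237
gripper_force: 60.0
```

```bash
python3 - <<'E'
from h import *
o=ctrl.get_obs(); print({k:np.round(o[k],4) for k in ['tcp_pos','tool_rot','wrist_force','ft_torque']})
E
```

```text
{'tcp_pos': array([0.4968, 0.1532, 0.3399]), 'tool_rot': array([-3.1415e+00,  2.0000e-04,  1.4559e+00]), 'wrist_force': array([-6.6232, -0.868 , 13.0058]), 'ft_torque': array([-0.1638,  1.5374, -0.0151])}
```

Bed reached, solid at TCP z ≈ 0.340 with about 15 N. Lifting and shifting to the other half.

>>> arm_command(
  moves=[0,0,-0.4,0,0,0,0,0,0,-1.2,0,0,0,0,0,0,-1.2,0,0,0,0,2.6,0,0,0,0,0,0,2.6,0,0,0,0,0,0],
)

```text
t: 11.5
tcp_pos: [0.5028, 0.2051, 0.3671]
tool_rot: [3.14, -0.001, 1.454]
wrist_force: [1.0, -0.3, -2.3]
width: 0.024
gripper_force: 60.0
```

>>> arm_command(
  moves=[0,0,0,0,0,0,0,0,0,0,0,0,0,0,0,0,0,0,0,0,0],
)

```text
t: 11.8
tcp_pos: [0.5025, 0.2043, 0.366]
tool_rot: [-3.141, 0.0, 1.455]
wrist_force: [0.3, 0.4, -2.8]
width: 0.0234
gripper_force: 60.0
```

```bash
python3 e.py 3; python3 - <<'E'
from h import *
c=np.array([.4996,.1791]);a=np.radians(-6.6);X=np.array([np.cos(a),np.sin(a)]);Y=np.array([-X[1],X[0]])
for n,off in [('scene3',.0019),('side3',-.0009)]:
    P=np.load(n+'.npz')['P'].reshape(-1,3)
    for j in [-43.5,-14.5]:
        r=[]
        for i in [-29,0,29]:
            p=c+X*i/1e3+Y*j/1e3; m=(np.hypot(P[:,0]-p[0],P[:,1]-p[1])<.006)
            r.append((np.round(np.nanpercentile(P[m,2],[50,90])*1000+off*1000,1),m.sum()) if m.sum()>2 else None)
        print(n,j,r)
    q=P[(P[:,2]>.091-off)&(P[:,2]<.12)&(np.hypot(P[:,0]-.5027,P[:,1]-.2059)<.055)]
    if len(q)>8: print(len(q),cv2.minAreaRect((q[:,:2]*1000).astype(np.float32)))
E
```

```text
[0.50247551 0.20416222 0.36603005] [-3.14149983e+00  2.83282707e-04  1.45487050e+00] [-0.52005683 -0.22980796 -3.04893049] 0.023636825935003287 59.99851584434509
scene3 -43.5 [(array([74., 75.]), np.int64(12)), (array([73.3, 74.7]), np.int64(14)), (array([73. , 73.6]), np.int64(5))]
scene3 -14.5 [None, (array([492.9, 496.3]), np.int64(26)), (array([485.4, 488.1]), np.int64(30))]
609 ((507.2950134277344, 217.35250854492188), (76.12012481689453, 103.64934539794922), 78.6024398803711)
side3 -43.5 [(array([ 73.8, 504.5]), np.int64(15)), (array([73.6, 74.5]), np.int64(4)), (array([74.7, 75.7]), np.int64(7))]
side3 -14.5 [None, (array([488.3, 494.1]), np.int64(45)), (array([485. , 486.9]), np.int64(13))]
581 ((504.0145263671875, 216.6413116455078), (79.8463134765625, 104.56472778320312), 87.12812042236328)
```

>>> arm_command(
  moves=[0.1,0,0.4,0,0,0,0,0,0,0.3,0,0,0,0,0,0,0.2,0,0,0,0,0,0,0.1,0,0,0,0,0,0,0.1,0,0,0,0],
)

```text
t: 12.4
tcp_pos: [0.5026, 0.2058, 0.3549]
tool_rot: [-3.141, 0.0, 1.456]
wrist_force: [-0.8, 0.5, -2.5]
width: 0.0236
gripper_force: 60.0
```

>>> arm_command(
  moves=[0,0,0.1,0,0,0,0,0,0,0.1,0,0,0,0,0,0,0.1,0,0,0,0,0,0,0.1,0,0,0,0,0,0,0.1,0,0,0,0],
)

```text
t: 12.9
tcp_pos: [0.5027, 0.2059, 0.3505]
tool_rot: [3.141, -0.0, 1.456]
wrist_force: [-1.2, 0.5, 2.0]
width: 0.0238
gripper_force: 60.0
```

>>> arm_command(
  moves=[0,0,0.1,0,0,0,0,0,0,0.1,0,0,0,0,0,0,0.1,0,0,0,0,0,0,0.1,0,0,0,0],
)

```text
t: 13.3
tcp_pos: [0.5027, 0.2058, 0.3464]
tool_rot: [3.141, -0.0, 1.456]
wrist_force: [-1.9, -0.5, 3.7]
width: 0.0239
gripper_force: 60.0
```

>>> arm_command(
  moves=[0,0,0.1,0,0,0,0,0,0,0.1,0,0,0,0,0,0,0.1,0,0,0,0,0,0,0.05,0,0,0,0,0,0,0.05,0,0,0,0],
)

```text
t: 13.8
tcp_pos: [0.5027, 0.2058, 0.3421]
tool_rot: [3.141, -0.0, 1.456]
wrist_force: [-2.5, -0.6, 4.8]
width: 0.024
gripper_force: 60.0
```

>>> arm_command(
  moves=[0,0,0.05,0,0,0,0,0,0,0.03,0,0,0,0],
)

```text
t: 14.0
tcp_pos: [0.5027, 0.2058, 0.3412]
tool_rot: [3.141, -0.0, 1.456]
wrist_force: [-2.2, -0.3, 5.2]
width: 0.0234
gripper_force: 60.0
```

>>> arm_command(
  moves=[0,0,0.04,0,0,0,0,0,0,0.04,0,0,0,0,0,0,0,0,0,0,0],
)

```text
t: 14.3
tcp_pos: [0.5027, 0.2058, 0.3406]
tool_rot: [3.141, -0.0, 1.456]
wrist_force: [-1.4, 1.0, 4.2]
width: 0.024
gripper_force: 60.0
```

>>> arm_command(
  moves=[0,0,0.05,0,0,0,0,0,0,0,0,0,0,0],
)

```text
t: 14.5
tcp_pos: [0.5027, 0.2058, 0.3404]
tool_rot: [3.141, -0.0, 1.456]
wrist_force: [-2.5, -0.5, 7.4]
width: 0.0237
gripper_force: 60.0
```

>>> arm_command(
  moves=[0,0,0.05,0,0,0,0,0,0,0.05,0,0,0,0,0,0,0,0,0,0,0],
)

```text
t: 14.8
tcp_pos: [0.5028, 0.2059, 0.3402]
tool_rot: [3.141, -0.0, 1.456]
wrist_force: [-4.5, -0.4, 10.9]
width: 0.0235
gripper_force: 60.0
```

>>> arm_command(
  moves=[0,0,0.05,0,0,0,0,0,0,0,0,0,0,0,0,0,0,0,0,0,0],
)

```text
t: 15.1
tcp_pos: [0.5028, 0.2059, 0.34]
tool_rot: [3.141, 0.0, 1.456]
wrist_force: [-5.1, -1.3, 12.7]
width: 0.0236
gripper_force: 60.0
```

>>> arm_command(
  moves=[0,0,-0.4,0,0,0,0,0,0,-2,0,0,0,0,0,0,-2.1,0,0,0,0,0,0,-2,0,0,0,0,-4.3,-0.32,0,0,0,0,0],
)

```text
t: 15.6
tcp_pos: [0.4952, 0.1652, 0.4056]
tool_rot: [3.136, -0.002, 1.46]
wrist_force: [0.9, -1.3, -1.8]
width: 0.0237
gripper_force: 60.0
```

>>> arm_command(
  moves=[-4.4,-0.32,0,0,0,0,0,-4.4,-0.32,0,0,0,0,0,-4.4,-0.32,0,0,0,0,0,-4.4,-0.32,0,0,0,0,0,-4.4,-0.32,0,0,0,0,0],
)

```text
t: 16.1
tcp_pos: [0.4523, -0.0548, 0.402]
tool_rot: [-3.141, -0.0, 1.456]
wrist_force: [1.2, -0.5, -2.9]
width: 0.0239
gripper_force: 60.0
```

>>> arm_command(
  moves=[-4.4,-0.32,0,0,0,0,0,-4,-0.33,0,0,0,0,0,0,0,0,0,0,-5.8,0,0,0,0,0,0,-5.7,0,0,0,0,0,0,0,0],
)

```text
t: 16.6
tcp_pos: [0.4368, -0.1363, 0.402]
tool_rot: [-3.14, -0.001, 1.655]
wrist_force: [-0.5, -0.5, -2.6]
width: 0.0241
gripper_force: 60.0
```

```bash
python3 e.py 4; python3 - <<'E'
from h import *
c=np.array([.4996,.1791]);a=np.radians(-6.6);X=np.array([np.cos(a),np.sin(a)]);Y=np.array([-X[1],X[0]])
for n,off in [('scene4',.0019),('side4',-.0009)]:
    P=np.load(n+'.npz')['P'].reshape(-1,3)
    for j in [-43.5,-14.5,14.5,43.5]:
        r=[]
        for i in [-29,0,29]:
            p=c+X*i/1e3+Y*j/1e3; m=(np.hypot(P[:,0]-p[0],P[:,1]-p[1])<.006)&(P[:,2]<.15)
            r.append((np.round(np.nanpercentile(P[m,2],[50,90])*1000+off*1000,1),m.sum()) if m.sum()>2 else None)
        print(n,j,r)
    q=P[(P[:,2]>.12)&(P[:,2]<.16)&(np.hypot(P[:,0]-.4375,P[:,1]+.136)<.055)]
    if len(q)>8: print(len(q),cv2.minAreaRect((q[:,:2]*1000).astype(np.float32)))
a=cv2.imread('pics/scene4.png')[90:310,170:390];b=cv2.imread('pics/side4.png')[110:330,170:390]
cv2.imwrite('pics/m4.png',cv2.resize(np.hstack([a,b]),None,fx=1.8,fy=1.8,interpolation=2))
E
```

```text
[ 0.43691371 -0.13601265  0.40219631] [-3.14024375e+00 -8.68690953e-04  1.65390251e+00] [-0.21892361 -0.24824107 -2.98902989] 0.02345379092131934 59.99841034412384
scene4 -43.5 [(array([73.7, 75.6]), np.int64(12)), (array([73.9, 74.8]), np.int64(15)), (array([74.3, 74.8]), np.int64(5))]
scene4 -14.5 [(array([74.1, 74.7]), np.int64(14)), (array([73.8, 74.6]), np.int64(13)), (array([74.7, 74.9]), np.int64(4))]
scene4 14.5 [(array([73.6, 75.1]), np.int64(14)), (array([74.1, 75. ]), np.int64(12)), (array([73.1, 74.3]), np.int64(6))]
scene4 43.5 [(array([74., 75.]), np.int64(11)), (array([73.5, 74.4]), np.int64(10)), (array([74.1, 74.9]), np.int64(4))]
305 ((437.8314514160156, -134.63775634765625), (77.88591003417969, 52.93925857543945), 5.075059413909912)
side4 -43.5 [(array([73.3, 75. ]), np.int64(12)), (array([73.6, 74.8]), np.int64(13)), (array([73.4, 75.5]), np.int64(11))]
side4 -14.5 [(array([73.8, 75.1]), np.int64(13)), (array([73.6, 75.5]), np.int64(14)), (array([73.8, 75.1]), np.int64(11))]
side4 14.5 [(array([73.6, 74.8]), np.int64(15)), (array([73.6, 75.2]), np.int64(13)), (array([74.1, 75.1]), np.int64(13))]
side4 43.5 [(array([74.5, 74.7]), np.int64(4)), None, (array([74.6, 75.3]), np.int64(3))]
265 ((437.4000244140625, -134.7755126953125), (76.7972640991211, 52.37195587158203), 7.855007171630859)
```

View pics/m4.png

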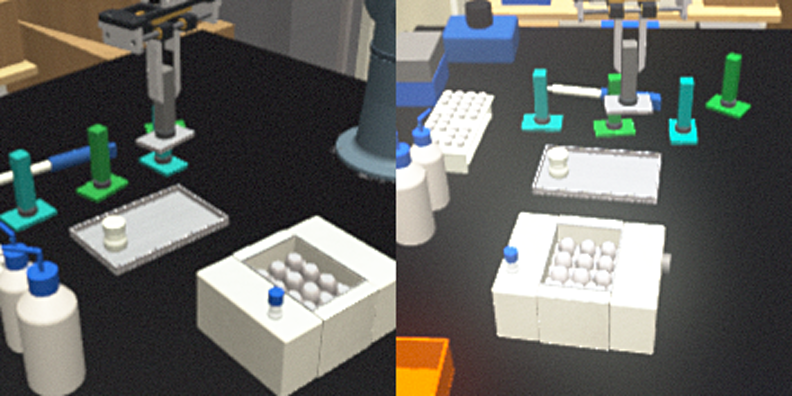

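All twelve tops read 73.5–74.5 mm, so the bed is level. The tamper hangs upright above its old spot and I lower it there.

>>> arm_command(
  moves=[0,0,4,0,0,0,0,0,0,4,0,0,0,0,0,0,3,0,0,0,0,0,0,1,0,0,0,0,0,0,0.5,0,0,0,0],
)

```text
t: 17.2
tcp_pos: [0.4371, -0.1356, 0.2776]
tool_rot: [-3.14, -0.001, 1.656]
wrist_force: [0.6, 0.3, -2.7]
width: 0.0233
gripper_force: 60.0
```

>>> arm_command(
  moves=[0,0,0.2,0,0,0,0,0,0,0.2,0,0,0,0,0,0,0,0,0,0,0],
)

```text
t: 17.5
tcp_pos: [0.4377, -0.1362, 0.2755]
tool_rot: [3.14, 0.001, 1.656]
wrist_force: [-0.1, -0.5, -3.4]
width: 0.0239
gripper_force: 60.0
```

>>> arm_command(
  moves=[0,0,0.2,0,0,0,0,0,0,0.2,0,0,0,0,0,0,0,0,0,0,0],
)

```text
t: 17.8
tcp_pos: [0.4372, -0.1359, 0.2704]
tool_rot: [-3.142, -0.0, 1.656]
wrist_force: [0.2, -0.5, -3.8]
width: 0.0236
gripper_force: 60.0
```

>>> arm_command(
  moves=[0,0,0.1,0,0,0,0,0,0,0.05,0,0,0,0,0,0,0,0,0,0,0],
)

```text
t: 18.1
tcp_pos: [0.4375, -0.1361, 0.2704]
tool_rot: [-3.141, -0.0, 1.657]
wrist_force: [-5.2, 2.4, 9.8]
width: 0.0233
gripper_force: 60.0
```

>>> arm_command(
  moves=[0,0,-0.1,0,0,0,0,0,0,0,0,0,0,0.3,0,0,0,0,0,0,0.8,0,0,0,0,0,0,1,0,0,0,0,0,0,1],
  squeeze=20,
)

```text
t: 18.6
tcp_pos: [0.4373, -0.136, 0.27]
tool_rot: [3.141, 0.0, 1.656]
wrist_force: [0.6, -0.6, 0.0]
width: 0.0489
gripper_force: 0.0
```

>>> arm_command(
  moves=[0,0,0,0,0,0,1,0,0,0,0,0,0,1,0,0,0,0,0,0,1,0,0,0,0,0,0,1],
)

```text
t: 19.0
tcp_pos: [0.4372, -0.136, 0.27]
tool_rot: [3.142, 0.0, 1.656]
wrist_force: [0.2, -0.2, 0.1]
width: 0.081
gripper_force: 0.0
```

>>> arm_command(
  moves=[0,0,-2,0,0,0,1,0,0,-4.5,0,0,0,1,0,0,-4.5,0,0,0,1,0,0,-2.5,0,0,0,1,-3.5,0,0,0,0,0,1],
)

```text
t: 19.5
tcp_pos: [0.441, -0.1697, 0.4099]
tool_rot: [3.134, 0.005, 1.661]
wrist_force: [0.4, -0.2, -0.4]
width: 0.0941
gripper_force: 0.0
```

>>> arm_command(
  moves=[-3,0,0,0,0,0,1,0,0,0,0,0,0,1,0,0,0,0,0,0,1,0,0,0,0,0,0,1],
)

```text
t: 19.9
tcp_pos: [0.4426, -0.2, 0.4046]
tool_rot: [-3.141, -0.001, 1.657]
wrist_force: [0.6, 0.1, 0.4]
width: 0.0936
gripper_force: 0.0
```

```bash
python3 c.py 5
```

```text
[ 0.442645   -0.20002437  0.40456951] [-3.14107302e+00 -7.71198390e-04  1.65685679e+00] [0.64565243 0.06932659 0.4248136 ]
spot_in tamper (np.int64(94), np.int64(296)) 0.91 [ 0.231 -0.349  0.007]
spot_in tamper (np.int64(278), np.int64(135)) 0.83 [ 0.438 -0.138  0.116]
spot_in tamper (np.int64(164), np.int64(234)) 0.76 [ 0.323 -0.257  0.02 ]
landmark_of tamper (np.int64(102), np.int64(303)) 0.96 [ 0.244 -0.354  0.013]
landmark_of tamper (np.int64(284), np.int64(256)) 0.86 [ 0.456 -0.267  0.031]
landmark_of tamper (np.int64(402), np.int64(276)) 0.81 [ 0.493 -0.186  0.252]
972 ((437.8084716796875, -137.9811553955078), (23.62828826904297, 22.35994529724121), 4.92758846282959) [ 0.4377 -0.1379  0.1171]
2478 ((437.57965087890625, -137.5602569580078), (76.50047302246094, 48.74940872192383), 4.925753116607666) [ 0.4373 -0.136   0.0104]
```

View pics/w5.png

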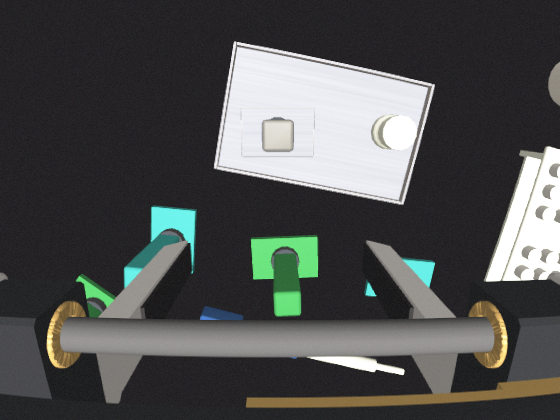

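The tamper stands upright on the tray at (278,133), released, with the jar untouched at (393,132).

```bash
python3 -c "
from rig import ctrl
print(ctrl.job_done())"
```

```text
the job is handed in; nothing more can be done
None
```

The job is handed in: all twelve nuggets read level to about 1 mm with roughly 17 N estimated peak contact, and the tamper stands released and upright on its tray; no verdict came back.

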